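# Push a checked carton through the spring flap of the drop chute

## Task

On the sneaker-checking bench, push the red self-closing flap of the drop chute open with one fingertip and keep it open while you push the small orange carton along its guide, off the end of the deck and into the bin behind, with the other finger. Push gently and never lift the carton or let the flap bear on it; then take the fingers out so that the flap swings fully shut. Leave the jar on the deck and the things on the table where they are.

Things in the scene. Friction and masses are not known exactly. Their poses are not given: they have to be found in the camera images.
- chute: The drop chute, a fixed unit, 380 mm long (its x), 200 mm wide (its y). Origin: at table level, under the middle of the shut flap's line; +x points through the flap from deck to bin, +y to the hinge side, z up. Grey deck, flat top at z = 60 mm, x = -180 to +12 mm, y = -100 to 100 mm, ending in a sheer drop. Nothing roofs deck, flap or bin: fingers can work from above everywhere. All sizes below are in this frame.
- guide (a point): Point on the deck top midway between two aluminium rails, at x = -90, y = -40 mm of the chute: the middle of the carton's guide. The rails are 6 mm wide, 10 mm high above the deck (tops at z = 70 mm), run along x from -170 to -10 mm, inner faces at y = -71 and -9 mm.
- bin (a point): Centre of the bin floor, at x = 103, y = 0, z = 5 mm of the chute. The open-topped grey bin with yellow bands has walls up to z = 55 mm, inside x = 12 to 195 mm, y = -95 to 95 mm. Two black posts (26 mm along x, 14 mm wide, tops at z = 106 mm) flank the flap at x = -4 mm, y = +99 and -93 mm.
- flap (a joint): Angle of the red flap: 0 = shut (across the deck), grows to 1.5 rad as its free end swings to the chute's +x, over the bin. It opens only that way, pushed from the deck side. A spring shuts it: 0.12 N m when shut, growing to 0.34 N m at 1.5 rad (2 to 5 N when pushed 55 mm from the axis); let go, it shuts within about a second.
- flap_hinge (a point): Point on the flap's upright hinge axis, at x = 0, y = +90, z = 82 mm of the chute; it does not move with the flap. The flap is a plate 5 mm thick, reaching from 3 to 163 mm from the axis, its lower edge at z = 64 and upper edge at z = 100 mm (4 to 40 mm above the deck).
- flap_tip (a point): Middle of the flap's free end, 163 mm from the hinge axis, at z = 82 mm; moves with the flap.
- carton: The small orange carton to post, 45 mm (its x) by 56 mm (its y) by 32 mm high, about 0.09 kg, with a white label on top. Origin: centre of its underside; it starts on the deck between the guide rails, its x nearly along the chute's +x (within about 0.04 rad), its middle 65 to 105 mm before the flap line. It slides easily and tips off the deck's end once its middle is past it.
- black_carton: A black carton of the same size lying in the far part of the bin; it does not matter if it is nudged.
- cream_jar: A small jar, 28 mm across and 34 mm high, standing on the deck's rear corner on the hinge side. Origin: centre of its underside. Leave alone.
- sneaker: A red sneaker with white sole, 250 by 85 by 98 mm, on the table. Leave alone.
- scanner: A black and grey handheld scanner, about 195 by 55 by 36 mm, lying on the table. Leave alone.
- tape_roll: A roll of amber tape, 96 mm across, 40 mm high, on the table. Leave alone.
- spray: A blue spray can, 52 mm across, 130 mm high, on the table. Leave alone.
- brush: A shoe brush with a long handle, lying on the table. Leave alone.
Things that resemble listed ones, but are neither listed nor needed, are in the scene too. There is more than one size of the carton; the one meant has the size given above.

How it is judged:
By the outcome, as a careful person would: the job done as asked, in the order asked, and still so for the second after the job is handed in, with the robot touching nothing.
It also fails if it takes over 40 s, if anything falls off the work surface, if the arm or the gripper's body presses on something with over 40 N, if the wrist force passes 120 N, or if a joint passes its speed limit or range.

## Robot

A 6-joint arm with a two-finger parallel gripper is mounted at the origin on the work surface. World frame = base frame: x ahead of the robot, y to its left, z up, the work surface at z = 0. Lengths are in m, angles in rad, forces in N, time in s.
With the tool pointing down it reaches from about 0.4 to 0.825 m from the base axis. Payload 7 kg.
Tool frame: the origin (TCP) lies at the very end of the fingers, on their centre line; the grasp point (between the pads) lies 19 mm behind it (r.tcp_to_grasp is the distance from the TCP to the grasp point, in m); z points along the fingers, y is the line along which they close (so a half turn about z gives the same grasp; the last joint's range is limited). The gripper opens to 88 mm and grips with 3 to 60 N. Pads are 19 mm wide; open, the fingers measure 130 mm over their backs; the gripper's body (78 mm by 193 mm) begins 47 mm behind the grasp point.
Start: joints at [1.617, 0.359, 0.012, 0, -1.224, -0.288], TCP at [0.162, 0.655, 0.227] pointing down, gripper open.
Joint ranges: [-3.07, 3.07], [-1.43, 2.12], [-1.02, 1.25], [-3.03, 1.67], [-3.05, -0], [-3.03, 3.03]. Speed limits (rad/s): [2.39, 2.39, 3.01, 3.14, 3.14, 3.14].

## Interface

Orientations are given as a unit quaternion [x, y, z, w].
In Python, from bench import r gives the robot as it stands.
- The arm moves only by the tool apply_moves, never from a script. Its argument "motion" is a list that holds one entry, the list of rows, each a list of 7 numbers: the opening, from 0 (shut) to 1 (fully open), then the shift along the world's x, y, z in m, then the turn, a rotation vector about the world's x, y, z in degrees. In form: [[[jaw, x, y, z, ax, ay, az], ...]]. A call has exactly 5 rows; each row shifts and turns the commanded pose from where the row before left it; what a row does not reach is not made up. A row lasts 1/10 s, in which the tool goes at most 50 mm and 8.59 degrees, less where a joint would pass 70% of its speed; a pose out of reach is approached as far as the arm can. A call is refused whole if a number of a shift passes 0.05 or a number of a turn 8.59, either way. A call with a gripper value outside its range is refused whole. The fingers move at their own pace and stop on an object; "grip_force" is the grip in N (left out, the last holds). Time passes only in rows, so rows that do not move let the fingers close, or fill a call up. It gives the time, the measured TCP pose, the force, the opening and the grip force at its end, in the units of the state.
- r.sense(): the state, without advancing time (a new reading comes with each control period).
- r.grab_frame(name): name is "side" or "top"; returns (picture, depth): 400x640x3 uint8, red, green, blue; 400x640 float32, m along the optical axis (not along the pixel's ray), 0 where there is no reading.
- r.calibration(name): a dict with "camera_matrix" (3x3 intrinsics, pixels), "k1" (the pictures are not rectified: a ray, as slopes to the right and down, at radius r is drawn at 1 + k1 r^2 times it, then the intrinsics apply), "position" and "orientation" of the camera in the world. Camera axes: x right, y down, z forward; pixel columns grow to the right and rows downward; lengths in m; the calibration is good to about 2 mm. A picture is of the moment at which its call begins. calibration takes no time and is no camera call.
- r.job_done(): hands the job in; it is judged then, once.
The state is a dict: "t": time; "joint_positions": joint angles; "dq": joint speeds; "tau": joint torques, N m; "tcp_pos": TCP position; "orientation": TCP orientation; "force": force on the tool from outside, world axes, zero at the start; "wrist_torque": the same for the moment, N m; "gripper_width": opening from 0.0 (shut) to 1.0 (fully open); "finger_force": force on a finger pad.
Only numpy, scipy, OpenCV 4.12 (cv2) and the standard library are available. Lean on these libraries where they do the work, as an engineer would, in place of code of your own. Each camera call takes 0.05 s, during which the arm holds its last target. There are 200 camera calls.

## Working session

There is one attempt and no reset: what is moved stays moved. The work goes in short steps, Python scripts to look and compute and a tool call to move; the robot and the scene stay as the last step left them, time stands still between calls to the robot, and variables do not carry over. Pictures are saved under pics/ and viewed, at most 10 in all, crops included, and the job is handed in when it is done.

Besides the shell and the picture viewer there is one more tool, called after "Emit:" as a command line: name --argument value ..., lists and objects as JSON in quotes. apply_moves: Moves the arm, as the interface text tells. Its arguments: {"type":"object","properties":{"motion":{"type":"array","items":{"type":"array","items":{"type":"array","items":{"type":"number"}}}},"grip_force":{"type":"number"}},"required":["motion"]}

```bash
mkdir -p pics; ls
cat > h.py <<'E'
import numpy as np, cv2
from scipy.spatial.transform import Rotation as R
from bench import r
def ray(name,uv):
    c=r.calibration(name);K=np.array(c["camera_matrix"]);k1=c["k1"]
    d=(np.atleast_2d(uv)-[K[0,2],K[1,2]])/[K[0,0],K[1,1]]
    s=d.copy()
    for _ in range(20): s=d/(1+k1*(s**2).sum(1,keepdims=True))
    v=np.c_[s,np.ones(len(s))]
    o=np.array(c["orientation"]); Rm=R.from_quat(o).as_matrix() if o.size==4 else o
    return np.array(c["position"]), v@Rm.T
def plane(name,uv,z):
    p,v=ray(name,uv); return p+v*((z-p[2])/v[:,2])[:,None]
def deproj(name,uv,depth):
    p,v=ray(name,uv); return p+v*np.asarray(depth).reshape(-1,1)
def snap(name,tag):
    im,d=r.grab_frame(name); cv2.imwrite(f"pics/{tag}.png",im[:,:,::-1]); np.savez(f"pics/{tag}.npz",im=im,d=d); return im,d
E
python3 -c "
from h import *
for n in('top','side'):
    snap(n,n+'0'); print(r.calibration(n))
print(r.sense())"
```

```text
pics
{'camera_matrix': array([[447.62633788,   0.        , 315.61302705],
       [  0.        , 447.62633788, 196.73679185],
       [  0.        ,   0.        ,   1.        ]]), 'k1': -0.027968817320955897, 'position': array([0.25809095, 0.00482682, 1.54207964]), 'orientation': array([-0.70249837,  0.70569071, -0.06329538,  0.06701021])}
{'camera_matrix': array([[468.00436004,   0.        , 315.77046864],
       [  0.        , 468.00436004, 195.28899642],
       [  0.        ,   0.        ,   1.        ]]), 'k1': -0.07516271298105322, 'position': array([-0.23089712, -0.77544873,  0.85997248]), 'orientation': array([ 0.82165829, -0.33820859,  0.16719169, -0.42724647])}
{'t': 0.1, 'joint_positions': array([ 1.61713285e+00,  3.59314933e-01,  1.11641908e-02, -3.02835985e-04,
       -1.22409869e+00, -2.88121398e-01]), 'dq': array([ 0.00139983, -0.00192925,  0.00216025,  0.00042886,  0.00045192,
       -0.00209287]), 'tau': array([-1.73703407e-03, -5.84163666e+01,  2.93747824e+01,  7.01544374e+00,
        1.00922061e-02, -5.87256682e-05]), 'tcp_pos': array([0.1615287 , 0.65494466, 0.22572358]), 'orientation': array([ 9.92694914e-01, -1.20649326e-01, -1.94495440e-05,  7.40117326e-04]), 'force': array([-0.21084723,  0.38766431,  0.21617352]), 'wrist_torque': array([ 0.01603331,  0.04701236, -0.03342388]), 'finger_force': 0.0, 'gripper_width': 1.0003319431431845}
```

View pics/top0.png

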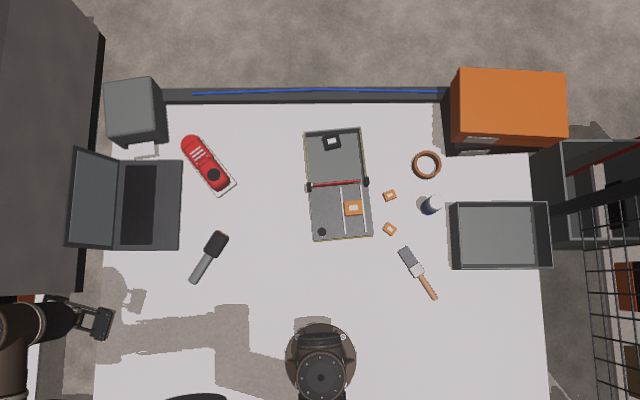

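View pics/side0.png

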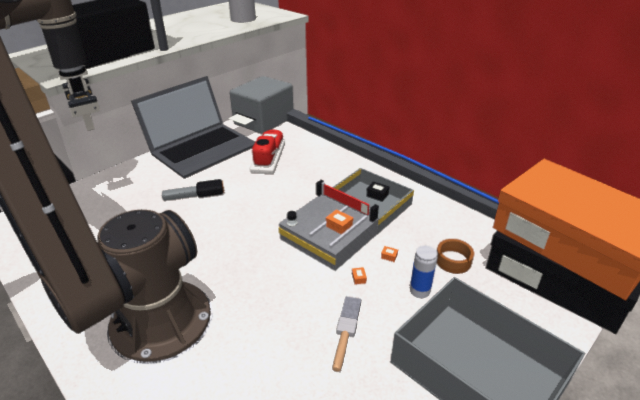

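The top view shows the chute at about (338,185): the flap across row 184, the carton at (353,208), the jar at (321,232) and the bin above. The side view agrees, with the hinge at the left post. Next I'll measure from a crop.

Run:
```python
from h import *
f=np.load('pics/top0.npz');im=f['im'];d=f['d']
c=cv2.resize(im[120:250,290:390,::-1],None,fx=4.6,fy=4.6,interpolation=cv2.INTER_CUBIC)
cv2.imwrite('pics/crop.png',c)
x0,y0=290,120
sub=im[120:250,290:390].astype(int);R_,G,B=sub[...,0],sub[...,1],sub[...,2]
hsv=cv2.cvtColor(im,cv2.COLOR_RGB2HSV)[120:250,290:390].astype(int)
H,S,V=hsv[...,0],hsv[...,1],hsv[...,2]
def blobs(m,z,nm,mina=6):
    n,l,st,ce=cv2.connectedComponentsWithStats(m.astype(np.uint8))
    for i in range(1,n):
        if st[i,4]<mina: continue
        ys,xs=np.nonzero(l==i)
        cnt=np.c_[xs,ys].astype(np.float32)
        uv=cnt+[x0,y0]
        P=plane('top',uv,z)[:,:2]
        rc=cv2.minAreaRect((P*1000).astype(np.float32))
        print(nm,st[i,4],(ce[i]+[x0,y0]).round(1),'mean',P.mean(0).round(4),'rect',np.round(rc[0],1),np.round(rc[1],1),round(rc[2],1),'depthz',np.median(deproj('top',uv,d[uv[:,1].astype(int),uv[:,0].astype(int)])[:,2]).round(4))
blobs((S>150)&((H<5)|(H>174))&(V>80),.1,'red')
blobs((S>150)&(H>=7)&(H<18)&(V>120),.092,'orange')
blobs((V<55),.106,'black')
blobs((S>80)&(H>20)&(H<35),.055,'yellow',3)
blobs((S<40)&(V>200)&(np.arange(130)[:,None]<115)&(np.abs(np.arange(100)[None]-50)<28),.07,'rail',15)
```

```text
red 10 [341.4 181.9] mean [ 0.5766 -0.0733] rect [576.3 -72.2] [ 3.3 26.6] 7.0 depthz 0.1005
red 9 [350.8 180.9] mean [ 0.5799 -0.1043] rect [ 581.2 -103.4] [23.1  3.4] 89.7 depthz 0.103
red 11 [330.8 182.8] mean [ 0.5737 -0.0384] rect [573.3 -37.6] [ 3.3 29.9] 7.0 depthz 0.1009
red 8 [318.5 184. ] mean [0.5699 0.0022] rect [569.9   2.2] [23.1  0. ] 89.7 depthz 0.1009
orange 24 [386.5 196.2] mean [ 0.5294 -0.2218] rect [ 530.2 -221.7] [16.5 27.1] 88.0 depthz 0.022
orange 99 [353.1 205.7] mean [ 0.4981 -0.111 ] rect [ 490.9 -110.3] [44.4 55.6] 5.0 depthz 0.0934
orange 9 [387.1 225.4] mean [ 0.4325 -0.2205] rect [ 433.1 -219.7] [ 6.3 16.5] 33.0 depthz 0.0234
black 114 [331.8 142.4] mean [ 0.7106 -0.0428] rect [713.1 -41. ] [47.1 54.3] 14.3 depthz 0.0355
black 30 [365.7 182. ] mean [ 0.5747 -0.1529] rect [ 574.6 -153.8] [13.2 27.1] 88.6 depthz 0.1033
black 9 [309. 190.] mean [0.5487 0.0334] rect [548.7  33.4] [6.5 6.7] 89.9 depthz 0.0897
yellow 13 [359.6 136. ] mean [ 0.7492 -0.1414] rect [ 749.3 -141.6] [43.5  3. ] 5.5 depthz 0.0509
yellow 12 [361.6 152.5] mean [ 0.6899 -0.1468] rect [
[... 588 characters left out ...]
.6] [ 2.9 26.8] 6.9 depthz 0.0425
rail 39 [339.6 126.7] mean [ 0.7781 -0.0716] rect [779.  -69.6] [  6.5 111. ] 5.1 depthz 0.0012
rail 15 [362.6 133.5] mean [ 0.7531 -0.1503] rect [ 753.1 -150. ] [40.   5.6] 5.4 depthz 0.0031
rail 26 [331.2 140.7] mean [ 0.7281 -0.0423] rect [728.4 -42.3] [11.2 26. ] 14.3 depthz 0.0394
rail 22 [361.3 195.2] mean [ 0.5373 -0.1408] rect [ 536.6 -141. ] [64.9  3.3] 4.9 depthz 0.0725
rail 20 [342.4 209.1] mean [ 0.4906 -0.0769] rect [489.5 -77. ] [57.6  3.3] 5.4 depthz 0.0718
rail 27 [364.1 219.6] mean [ 0.4551 -0.1485] rect [ 457.1 -148.2] [80.6  3.5] 5.3 depthz 0.0692
rail 15 [344.3 226.7] mean [ 0.4318 -0.0824] rect [432.3 -82.1] [43.2  3.3] 5.4 depthz 0.0699
```

View pics/crop.png

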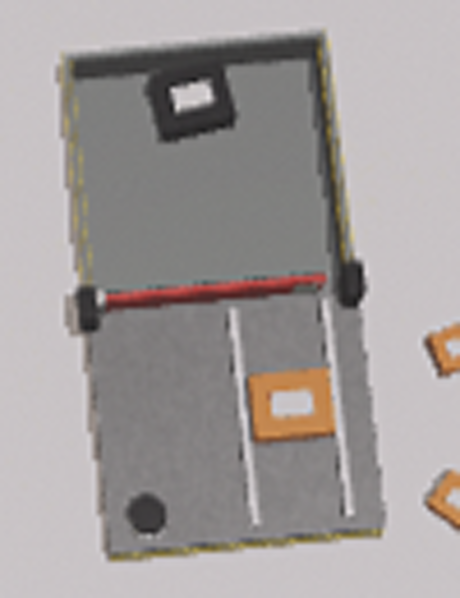

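The crop shows the flap shut, the carton between the rails at about (353,207) and the black carton in the far bin. Chute yaw is about 5.3° from the rails (68 mm apart, as specified). Next I'll pin down the chute's x from depth and plan a path.

```bash
cat >> h.py <<'E'
YAW=np.radians(5.3); ex=np.array([np.cos(YAW),np.sin(YAW)]); ey=np.array([-ex[1],ex[0]])
ORG=.566*ex-.1159*ey
def toch(P): q=np.asarray(P)[...,:2]-ORG; return np.stack([q@ex,q@ey],-1)*1000
def tow(c): c=np.asarray(c)/1000.; return ORG+c[0]*ex+c[1]*ey
def fingers(C,phi,jaw=1.):
    h=jaw*44+10.5; u=np.array([np.cos(phi),np.sin(phi)]); return C-h*u,C+h*u
def flap(A,phi):
    u=np.array([np.cos(phi),np.sin(phi)]);p=np.array([u[1],-u[0]]);best=(-9,0)
    for a in(-10.5,10.5):
        for b in(-9.5,9.5):
            q=A+a*u+b*p-[0,90]; d=np.hypot(*q)
            th=np.arctan2(q[0],-q[1])+np.arcsin(min(1,2.5/d))
            if th>best[0]: best=(th,d)
    return np.degrees(best[0]),best[1]
E
python3 - <<'E'
from h import *
f=np.load('pics/top0.npz');d=f['d']
vv,uu=np.mgrid[110:260,290:390]; uv=np.c_[uu.ravel(),vv.ravel()].astype(float)
P=deproj('top',uv,d[vv,uu].ravel()); c=toch(P); z=P[:,2]*1000; x,y=c.T
def s(n,m): print(n,m.sum(),'x',np.percentile(x[m],[0,5,50,95,100]).round(1),'y',np.percentile(y[m],[0,5,50,95,100]).round(1),'z',np.median(z[m]).round(1))
s('deck',(abs(z-60)<5)&(abs(y-40)<40)&(abs(x+90)<130))
s('deckR',(abs(z-60)<5)&(y<-78)&(y>-105)&(abs(x+90)<130))
s('postR',(z>101)&(y<-80)&(abs(x)<40)); s('postL',(z>101)&(y>88)&(abs(x)<40))
s('flaptop',(z>97)&(y<85)&(y>-70)&(abs(x)<30))
s('carton',(z>88)&(x<-50)&(y<0)&(x>-130))
s('wallfar',(z>48)&(z<60)&(x>150))
for bx,by,ph in[(-126,-42,12),(-121,-42,8),(-100,-42,12),(-80,-40,18),(-60,-38,26),(-40,-36,35),(-25,-34,43),(-12,-32,50),(-5,-32,52)]:
    p=np.radians(ph); C=np.array([bx,by])+54.5*np.array([np.cos(p),np.sin(p)])
    B,A=fingers(C,p); th,sd=flap(A,p); bf=bx+10.5*np.cos(p)+9.5*np.sin(p)
    print(ph,'C',C.round(1),'W',tow(C).round(4),'A',A.round(0),'Bfront',bf.round(1),'theta',round(th,1),'s',round(sd),'flap x at y-10',round(100*np.tan(np.radians(th))),'tipy',round(90-163*np.cos(np.radians(th))))
E
```

```text
deck 1044 x [-177.2 -168.9  -85.2   -5.4   15.4] y [ 0.2  3.9 38.7 76.  80. ] z 60.4
deckR 297 x [-177.3 -168.7  -90.1    2.    36.5] y [-100.   -98.7  -88.6  -79.2  -78.5] z 59.9
postR 30 x [-14.4 -13.   -2.    8.9   9. ] y [-98.7 -98.2 -92.1 -86.8 -86.1] z 106.0
postL 33 x [-13.1 -12.7  -0.2  10.8  11.7] y [ 89.8  90.3  98.2 104.2 104.7] z 105.3
flaptop 66 x [-0.8 -0.2  2.5  5.3  5.8] y [-68.6 -54.7  14.3  72.8  83.6] z 101.3
carton 235 x [-108.2 -105.7  -84.6  -64.   -61.9] y [-68.4 -65.5 -38.6 -13.4 -10.9] z 93.5
wallfar 165 x [150.1 156.1 198.5 203.2 204.5] y [-101.6  -99.    -1.1   98.5  100.7] z 54.6
12 C [-72.7 -30.7] W [ 0.5047 -0.1004] A [-19. -19.] Bfront -113.8 theta -2.3 s 117 flap x at y-10 -4 tipy -73
8 C [-67.  -34.4] W [ 0.5107 -0.1036] A [-13. -27.] Bfront -109.3 theta 0.5 s 125 flap x at y-10 1 tipy -73
12 C [-46.7 -30.7] W [ 0.5306 -0.098 ] A [  7. -19.] Bfront -87.8 theta 10.4 s 118 flap x at y-10 18 tipy -70
18 C [-28.2 -23.2] W [ 0.5484 -0.0888] A [24. -6.] Bfront -67.1 theta 21.7 s 89 flap x at y-10 40 tipy -61
26 C [-11.  -14.1] W [ 0.5646 -0.0782] A [38. 10.] Bfront -46.4 theta 34.6 s 80 flap x at y-10 69 tipy -44
35 C [ 4.6 -4.7] W [ 0.5793 -0.0674] A [49. 27.] Bfront -25.9 theta 48.5 s 72 flap x at y-10 113 tipy -18
43 C [14.9  3.2] W [ 0.5888 -0.0586] A [55. 40.] Bfront -10.8 theta 59.7 s 66 flap x at y-10 171 tipy 8
50 C [23.   9.7] W [ 0.5963 -0.0513] A [58. 51.] Bfront 2.0 theta 69.4 s 62 flap x at y-10 265 tipy 33
52 C [28.6 10.9] W [ 0.6017 -0.0496] A [62. 54.] Bfront 9.0 theta 72.4 s 65 flap x at y-10 316 tipy 41
```

Everything comes out +2.4 mm in x, so I'm shifting the origin. Now moving to above the start position.

```bash
sed -i 's/ORG=.566/ORG=.5684/' h.py
cat >> h.py <<'E'
def st(s=None):
    s=s or r.sense(); Rm=R.from_quat(s["orientation"]).as_matrix()
    u=-Rm[:2,1]; phi=(np.arctan2(u[1],u[0])-YAW+np.pi/2)%np.pi-np.pi/2
    C=toch(s["tcp_pos"]); B,A=fingers(C,phi,s["gripper_width"])
    print('t',round(s['t'],2),'C',C.round(1),'z',s["tcp_pos"][2].round(4),'phi',np.degrees(phi).round(1),'B',B.round(1),'A',A.round(1),'Bfront',round(B[0]+10.5*np.cos(phi)+9.5*abs(np.sin(phi)),1),'theta,s',np.round(flap(A,phi),1),'tilt',Rm[:,2].round(3),'F',s['force'].round(1),'jaw',round(s['gripper_width'],3))
E
```

```text
(no output)
```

Emit:
apply_moves --motion '[[[1, 0.024, -0.036, 0, 0, 0, -3], [1, 0.024, -0.036, 0, 0, 0, -3], [1, 0.024, -0.036, 0, 0, 0, -3], [1, 0.024, -0.036, 0, 0, 0, -3], [1, 0.024, -0.036, 0, 0, 0, -3]]]'

```text
t: 0.6
tcp_pos: [0.2822, 0.4736, 0.2262]
orientation: [0.968, -0.25, -0.0, 0.0]
force: [0.9, 0.2, 0.5]
gripper_width: 0.999
finger_force: 0.0
```

Emit:
apply_moves --motion '[[[1, 0.024, -0.038, 0, 0, 0, -3], [1, 0.024, -0.038, 0, 0, 0, -3], [1, 0.024, -0.038, 0, 0, 0, -3], [1, 0.024, -0.038, 0, 0, 0, -3], [1, 0.024, -0.038, 0, 0, 0, -3]]]'

```text
t: 1.1
tcp_pos: [0.4021, 0.2836, 0.2265]
orientation: [0.927, -0.374, -0.0, -0.0]
force: [0.8, 1.0, -0.2]
gripper_width: 0.999
finger_force: 0.0
```

Emit:
apply_moves --motion '[[[1, 0.012, -0.04, 0, 0, 0, -3], [1, 0.012, -0.04, 0, 0, 0, -3], [1, 0.012, -0.04, 0, 0, 0, -3], [1, 0.012, -0.04, 0, 0, 0, -3], [1, 0.012, -0.04, 0, 0, 0, -3]]]'

```text
t: 1.6
tcp_pos: [0.4616, 0.0836, 0.2265]
orientation: [0.871, -0.492, -0.0, -0.0]
force: [1.6, 0.2, -0.4]
gripper_width: 1.001
finger_force: 0.0
```

Emit:
apply_moves --motion '[[[1, 0.009, -0.04, 0, 0, 0, -3], [1, 0.009, -0.04, 0, 0, 0, -3], [1, 0.009, -0.04, 0, 0, 0, -3], [1, 0.009, -0.03, 0, 0, 0, -3], [1, 0.009, -0.03, 0, 0, 0, -2]]]'

```text
t: 2.1
tcp_pos: [0.5065, -0.0963, 0.2264]
orientation: [0.804, -0.595, -0.0, 0.0]
force: [0.7, 0.5, -0.2]
gripper_width: 1.0
finger_force: 0.0
```

```bash
python3 -c "
from h import *
st(); print(r.sense()['tcp_pos'], tow([-72.7,-30.7]))"
```

```text
t 2.1 C [-73.  -26.8] z 0.2264 phi 11.7 B [-126.3  -37.9] A [-19.6 -15.8] Bfront -114.1 theta,s [ -2.5 113.2] tilt [-0.  0. -1.] F [ 0.7  0.5 -0.2] jaw 1.0
[ 0.50650726 -0.09633139  0.22636761] [ 0.50712226 -0.10018514]
```

Emit:
apply_moves --motion '[[[1, 0, -0.003, -0.03, 0, 0, 0], [1, 0, 0, -0.03, 0, 0, 0], [1, 0, 0, -0.03, 0, 0, 0], [1, 0, 0, -0.026, 0, 0, 0], [1, 0, 0, 0, 0, 0, 0]]]'

```text
t: 2.6
tcp_pos: [0.5038, -0.098, 0.1072]
orientation: [0.804, -0.594, -0.003, 0.002]
force: [-0.7, -0.6, 0.4]
gripper_width: 1.002
finger_force: 0.0
```

```bash
python3 -c "
from h import *
st(); im,d=snap('side','side1'); cv2.imwrite('pics/s1.png',cv2.resize(im[140:270,260:430,::-1],None,fx=4.4,fy=4.4,interpolation=cv2.INTER_CUBIC))"
```

```text
t 2.6 C [-75.8 -28.2] z 0.1072 phi 11.8 B [-129.2  -39.4] A [-22.3 -17. ] Bfront -117.0 theta,s [ -3.8 114.6] tilt [-0.007 -0.    -1.   ] F [-0.7 -0.6  0.4] jaw 1.002
```

View pics/s1.png

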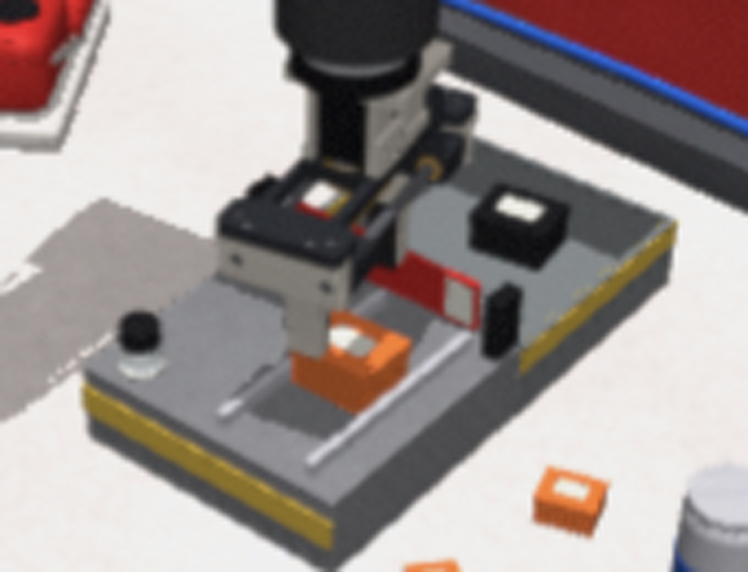

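The side crop shows one finger (tip ~ (312,352)) just behind the carton's rear face. The other stands before the flap at ~ (390,270). Everything is clear, so I'll lower to working height.

Emit:
apply_moves --motion '[[[1, 0, 0, -0.01, 0, 0, 0], [1, 0, 0, -0.01, 0, 0, 0], [1, 0, 0, -0.01, 0, 0, 0], [1, 0, 0, -0.004, 0, 0, 0], [1, 0, 0, 0, 0, 0, 0]]]'

```text
t: 3.15
tcp_pos: [0.5062, -0.0977, 0.0759]
orientation: [0.805, -0.594, -0.0, 0.0]
force: [0.4, 0.5, -0.7]
gripper_width: 1.0
finger_force: 0.0
```

```bash
python3 -c "
from h import *
st(); print(r.sense()['tcp_pos'])"
```

```text
t 3.15 C [-73.4 -28.2] z 0.0759 phi 11.8 B [-126.7  -39.3] A [-20. -17.] Bfront -114.5 theta,s [ -2.7 114.4] tilt [-0.001 -0.    -1.   ] F [ 0.4  0.5 -0.7] jaw 1.0
[ 0.50623778 -0.09771181  0.07594962]
```

Run:
```python
from h import *
s=r.sense(); prev=(s['tcp_pos'][:2],11.8)
for bx,by,ph in[(-121,-40,5),(-108,-40,9),(-94,-40,13),(-80,-39,18),(-67,-38,23),(-54,-37,29),(-41,-36,35),(-30,-34,41),(-20,-33,46),(-11,-32,51),(-5,-32,53)]:
    p=np.radians(ph); C=np.array([bx,by])+54.5*np.array([np.cos(p),np.sin(p)])
    B,A=fingers(C,p); th,sd=flap(A,p); W=tow(C)
    print((bx,by,ph),'rowshift mm',((W-prev[0])*200).round(2),'turn',round((ph-prev[1])/5,2),'W',W.round(4),'Bfront',round(bx+10.5*np.cos(p)+9.5*np.sin(p),1),'th',round(th,1),'s',round(sd)); prev=(W,ph)
```

```text
(-121, -40, 5) rowshift mm [ 1.45 -1.29] turn -1.36 W [ 0.5135 -0.1042] Bfront -109.7 th 0.6 s 129
(-108, -40, 9) rowshift mm [2.43 0.98] turn 0.8 W [ 0.5256 -0.0992] Bfront -96.1 th 6.6 s 121
(-94, -40, 13) rowshift mm [2.57 0.99] turn 0.8 W [ 0.5385 -0.0943] Bfront -81.6 th 13.7 s 96
(-80, -39, 18) rowshift mm [2.43 1.35] turn 1.0 W [ 0.5507 -0.0876] Bfront -67.1 th 21.9 s 89
(-67, -38, 23) rowshift mm [2.16 1.3 ] turn 1.0 W [ 0.5615 -0.0811] Bfront -53.6 th 30.2 s 83
(-54, -37, 29) rowshift mm [1.98 1.41] turn 1.2 W [ 0.5713 -0.074 ] Bfront -40.2 th 39.0 s 76
(-41, -36, 35) rowshift mm [1.88 1.35] turn 1.2 W [ 0.5807 -0.0673] Bfront -26.9 th 48.0 s 72
(-30, -34, 41) rowshift mm [1.37 1.43] turn 1.2 W [ 0.5876 -0.0601] Bfront -15.8 th 56.7 s 66
(-20, -33, 46) rowshift mm [1.26 1.01] turn 1.0 W [ 0.5939 -0.0551] Bfront -5.9 th 63.8 s 64
(-11, -32, 51) rowshift mm [1.01 0.93] turn 1.0 W [ 0.5989 -0.0504] Bfront 3.0 th 70.2 s 61
(-5, -32, 53) rowshift mm [0.87 0.32] turn 0.4 W [ 0.6033 -0.0489] Bfront 8.9 th 72.9 s 63
```

Emit:
apply_moves --motion '[[[1, 0.0014, -0.0013, 0, 0, 0, -1.4], [1, 0.0014, -0.0013, 0, 0, 0, -1.4], [1, 0.0014, -0.0013, 0, 0, 0, -1.4], [1, 0.0014, -0.0013, 0, 0, 0, -1.4], [1, 0.0014, -0.0013, 0, 0, 0, -1.2]]]'

```text
t: 3.65
tcp_pos: [0.5137, -0.1043, 0.0767]
orientation: [0.767, -0.641, -0.0, 0.0]
force: [-0.1, 0.6, 0.6]
gripper_width: 1.001
finger_force: 0.4
```

Emit:
apply_moves --motion '[[[1, 0.0024, 0.001, 0, 0, 0, 0.8], [1, 0.0024, 0.001, 0, 0, 0, 0.8], [1, 0.0024, 0.001, 0, 0, 0, 0.8], [1, 0.0024, 0.001, 0, 0, 0, 0.8], [1, 0.0024, 0.001, 0, 0, 0, 0.8]]]'

```text
t: 4.15
tcp_pos: [0.5255, -0.0992, 0.0764]
orientation: [0.79, -0.613, -0.0, 0.0]
force: [-2.1, -1.8, 1.4]
gripper_width: 1.0
finger_force: 1.3
```

Emit:
apply_moves --motion '[[[1, 0.0026, 0.001, 0, 0, 0, 0.8], [1, 0.0026, 0.001, 0, 0, 0, 0.8], [1, 0.0026, 0.001, 0, 0, 0, 0.8], [1, 0.0026, 0.001, 0, 0, 0, 0.8], [1, 0.0026, 0.001, 0, 0, 0, 0.8]]]'

```text
t: 4.65
tcp_pos: [0.5389, -0.0941, 0.0765]
orientation: [0.811, -0.585, 0.0, -0.0]
force: [-1.6, -1.9, 1.2]
gripper_width: 0.998
finger_force: 1.1
```

```bash
python3 -c "
from h import *
st(); print(r.sense()['tcp_pos']); im,d=snap('side','side2'); cv2.imwrite('pics/s2.png',cv2.resize(im[140:270,260:430,::-1],None,fx=4.4,fy=4.4,interpolation=cv2.INTER_CUBIC))"
```

```text
t 4.65 C [-40.5 -27.5] z 0.0765 phi 13.1 B [-93.5 -39.9] A [ 12.5 -15.2] Bfront -81.1 theta,s [13.9 95.8] tilt [ 0. -0. -1.] F [-1.6 -1.9  1.2] jaw 0.998
[ 0.53891151 -0.09406809  0.07653128]
```

View pics/s2.png

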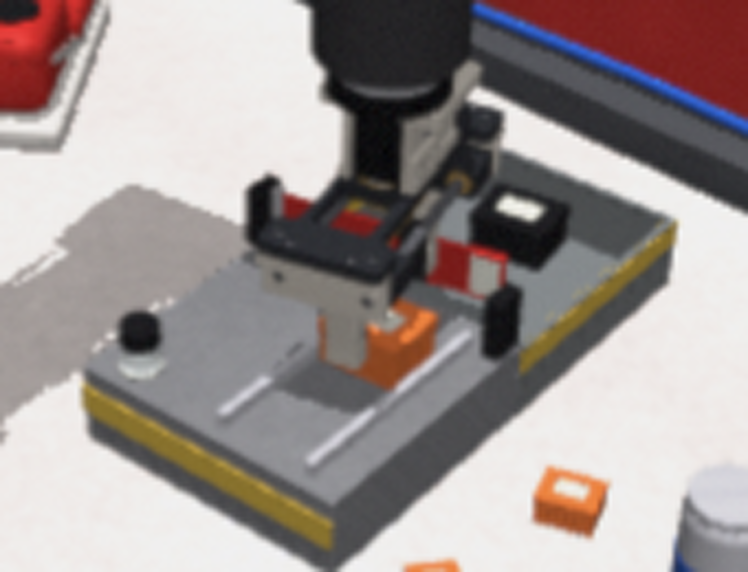

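The picture shows the flap partly open, with its tip at ~ (488,275) past the right post. The carton at (395,345) is pushed along flat. Continuing.

Emit:
apply_moves --motion '[[[1, 0.0024, 0.0013, 0, 0, 0, 1], [1, 0.0024, 0.0013, 0, 0, 0, 1], [1, 0.0024, 0.0013, 0, 0, 0, 1], [1, 0.0024, 0.0013, 0, 0, 0, 1], [1, 0.0024, 0.0013, 0, 0, 0, 1]]]'

```text
t: 5.2
tcp_pos: [0.5508, -0.0876, 0.0765]
orientation: [0.836, -0.549, -0.0, 0.0]
force: [-1.7, -2.3, 0.0]
gripper_width: 1.005
finger_force: 1.3
```

Emit:
apply_moves --motion '[[[1, 0.0022, 0.0013, 0, 0, 0, 1], [1, 0.0022, 0.0013, 0, 0, 0, 1], [1, 0.0022, 0.0013, 0, 0, 0, 1], [1, 0.0022, 0.0013, 0, 0, 0, 1], [1, 0.0022, 0.0013, 0, 0, 0, 1]]]'

```text
t: 5.7
tcp_pos: [0.5618, -0.0811, 0.0766]
orientation: [0.859, -0.512, 0.0, 0.0]
force: [-1.5, -3.2, 0.8]
gripper_width: 0.998
finger_force: 1.7
```

Emit:
apply_moves --motion '[[[1, 0.002, 0.0014, 0, 0, 0, 1.2], [1, 0.002, 0.0014, 0, 0, 0, 1.2], [1, 0.002, 0.0014, 0, 0, 0, 1.2], [1, 0.002, 0.0014, 0, 0, 0, 1.2], [1, 0.002, 0.0014, 0, 0, 0, 1.2]]]'

```text
t: 6.2
tcp_pos: [0.5718, -0.0741, 0.0766]
orientation: [0.885, -0.466, 0.0, 0.0]
force: [-0.7, -4.6, 0.3]
gripper_width: 0.998
finger_force: 1.9
```

```bash
python3 -c "
from h import *
st(); print(r.sense()['tcp_pos']); im,d=snap('side','side3'); cv2.imwrite('pics/s3.png',cv2.resize(im[140:270,260:430,::-1],None,fx=4.4,fy=4.4,interpolation=cv2.INTER_CUBIC))"
```

```text
t 6.2 C [ -5.9 -10.7] z 0.0766 phi 29.1 B [-53.4 -37.2] A [41.6 15.8] Bfront -39.6 theta,s [39.1 76.4] tilt [ 0. -0. -1.] F [-0.7 -4.6  0.3] jaw 0.998
[ 0.57183336 -0.07412156  0.0765942 ]
```

View pics/s3.png

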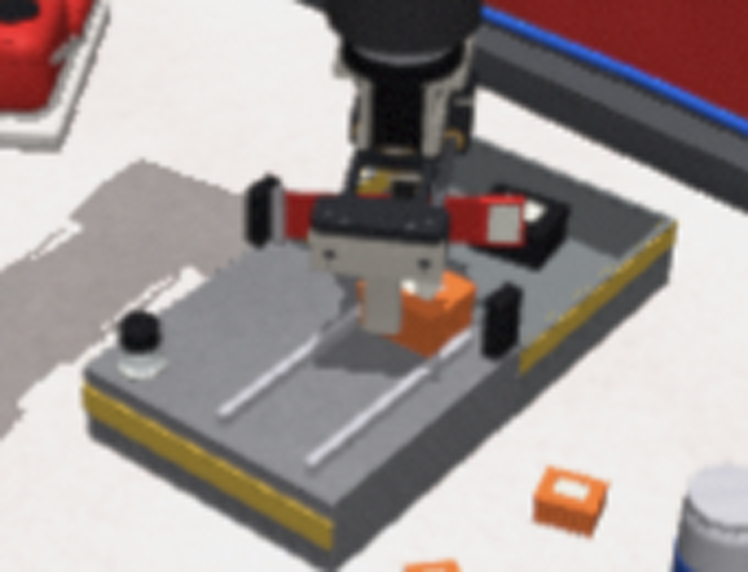

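The flap is about 40° open, with its tip at ~ (507,222). The carton at (430,310) reaches the flap line with a clear gap ahead. Continuing.

Emit:
apply_moves --motion '[[[1, 0.0019, 0.0014, 0, 0, 0, 1.2], [1, 0.0019, 0.0014, 0, 0, 0, 1.2], [1, 0.0019, 0.0014, 0, 0, 0, 1.2], [1, 0.0019, 0.0014, 0, 0, 0, 1.2], [1, 0.0019, 0.0014, 0, 0, 0, 1.2]]]'

```text
t: 6.75
tcp_pos: [0.5814, -0.0671, 0.0766]
orientation: [0.908, -0.419, 0.0, -0.0]
force: [-0.3, -4.6, 0.9]
gripper_width: 0.999
finger_force: 2.2
```

Emit:
apply_moves --motion '[[[1, 0.0014, 0.0014, 0, 0, 0, 1.2], [1, 0.0014, 0.0014, 0, 0, 0, 1.2], [1, 0.0014, 0.0014, 0, 0, 0, 1.2], [1, 0.0014, 0.0014, 0, 0, 0, 1.2], [1, 0.0014, 0.0014, 0, 0, 0, 1.2]]]'

```text
t: 7.25
tcp_pos: [0.5887, -0.0602, 0.0768]
orientation: [0.929, -0.371, 0.0, -0.0]
force: [0.6, -6.7, 0.5]
gripper_width: 1.002
finger_force: 2.5
```

Emit:
apply_moves --motion '[[[1, 0.0012, 0.001, 0, 0, 0, 1], [1, 0.0012, 0.001, 0, 0, 0, 1], [1, 0.0012, 0.001, 0, 0, 0, 1], [1, 0.0012, 0.001, 0, 0, 0, 1], [1, 0.0012, 0.001, 0, 0, 0, 1]]]'

```text
t: 7.75
tcp_pos: [0.5953, -0.0551, 0.0769]
orientation: [0.944, -0.33, 0.001, -0.0]
force: [1.3, -6.1, -0.6]
gripper_width: 1.002
finger_force: 2.3
```

Emit:
apply_moves --motion '[[[1, 0.001, 0.0009, 0, 0, 0, 1], [1, 0.001, 0.0009, 0, 0, 0, 1], [1, 0.001, 0.0009, 0, 0, 0, 1], [1, 0.001, 0.0009, 0, 0, 0, 1], [1, 0.001, 0.0009, 0, 0, 0, 1]]]'

```text
t: 8.25
tcp_pos: [0.6006, -0.0506, 0.0771]
orientation: [0.957, -0.289, 0.001, -0.0]
force: [1.6, -6.9, 0.4]
gripper_width: 1.002
finger_force: 2.5
```

```bash
python3 -c "
from h import *
st(); print(r.sense()['tcp_pos']); im,d=snap('side','side4'); cv2.imwrite('pics/s4.png',cv2.resize(im[140:270,260:430,::-1],None,fx=4.4,fy=4.4,interpolation=cv2.INTER_CUBIC))"
```

```text
t 8.25 C [25. 10.] z 0.0771 phi 51.1 B [ -9.2 -32.5] A [59.2 52.5] Bfront 4.7 theta,s [70.5 62.9] tilt [ 0.003 -0.    -1.   ] F [ 1.6 -6.9  0.4] jaw 1.002
[ 0.60064336 -0.05062614  0.07708903]
```

View pics/s4.png

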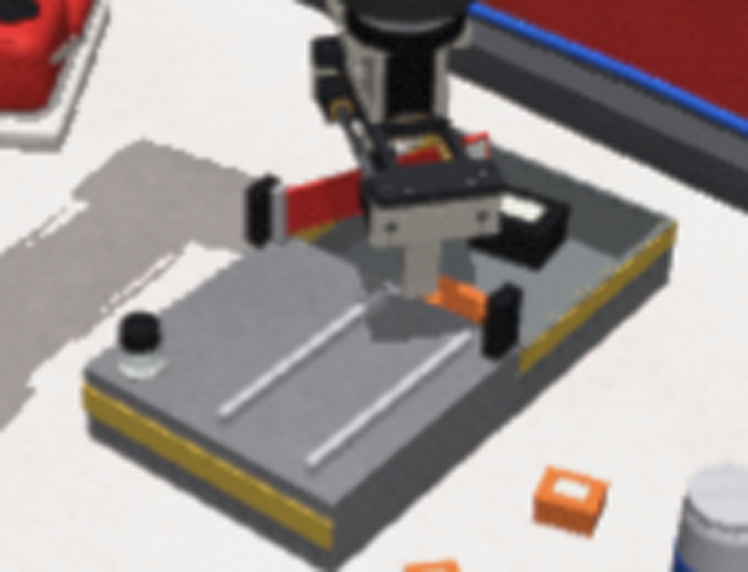

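The carton at (460,295) has tipped over the deck's end, and the flap is held open ~70°. I'll follow through a bit further and measure the carton's height.

Emit:
apply_moves --motion '[[[1, 0.0016, 0.0003, 0, 0, 0, 0.4], [1, 0.0016, 0.0003, 0, 0, 0, 0.4], [1, 0.0016, 0.0003, 0, 0, 0, 0.4], [1, 0.0016, 0.0003, 0, 0, 0, 0.4], [1, 0.0016, 0.0003, 0, 0, 0, 0.4]]]'

```text
t: 8.8
tcp_pos: [0.606, -0.0491, 0.0762]
orientation: [0.962, -0.272, -0.001, 0.0]
force: [-5.0, -2.9, 2.5]
gripper_width: 0.996
finger_force: 2.4
```

```bash
cat >> h.py <<'E'
def orange(name):
    im,d=snap(name,name+'x'); hsv=cv2.cvtColor(im,cv2.COLOR_RGB2HSV).astype(int)
    m=(hsv[...,0]>=5)&(hsv[...,0]<20)&(hsv[...,1]>130)&(hsv[...,2]>70)
    vs,us=np.nonzero(m); P=deproj(name,np.c_[us,vs].astype(float),d[vs,us]); c=toch(P)
    k=(abs(c[:,1])<95)&(c[:,0]>-170)&(c[:,0]<200)&(P[:,2]<.12)
    print(name,k.sum(),'x',np.percentile(c[k,0],[2,50,98]).round(1),'y',np.percentile(c[k,1],[2,50,98]).round(1),'z',np.percentile(P[k,2]*1000,[2,50,98]).round(1))
    return im
E
python3 -c "
from h import *
st(); im=orange('side'); orange('top')
cv2.imwrite('pics/s5.png',cv2.resize(im[140:270,260:430,::-1],None,fx=4.4,fy=4.4,interpolation=cv2.INTER_CUBIC))"
```

```text
t 8.8 C [30.5 11. ] z 0.0762 phi 53.1 B [ -2.1 -32.4] A [63.1 54.5] Bfront 11.8 theta,s [73.1 65.4] tilt [-0.002 -0.    -1.   ] F [-5.  -2.9  2.5] jaw 0.996
side 91 x [-18.3  30.4 110.1] y [-87.7 -32.5  86.7] z [46.  50.1 99.8]
top 50 x [20.  35.4 48.1] y [-44.2 -28.1  -8.6] z [45.7 50.7 55.1]
```

View pics/s5.png

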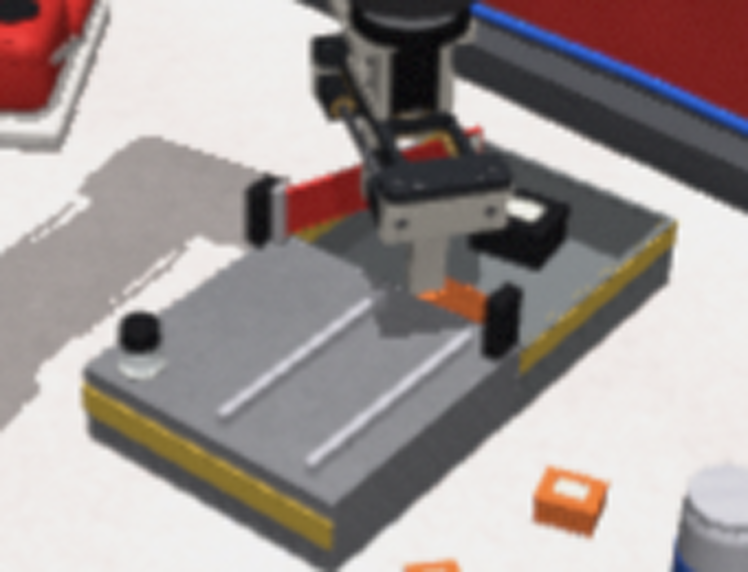

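The carton now stands on end on the bin floor: top at z≈50 mm, x≈15–48 mm. That is all below the flap's 64 mm lower edge. Now I'll lift the fingers straight out.

Emit:
apply_moves --motion '[[[1, 0, 0, 0.015, 0, 0, 0], [1, 0, 0, 0.03, 0, 0, 0], [1, 0, 0, 0.04, 0, 0, 0], [1, 0, 0, 0.04, 0, 0, 0], [1, 0, 0, 0.03, 0, 0, 0]]]'

```text
t: 9.4
tcp_pos: [0.6084, -0.0481, 0.2345]
orientation: [0.962, -0.272, 0.002, -0.001]
force: [0.3, -0.4, -0.5]
gripper_width: 1.0
finger_force: 0.0
```

Emit:
apply_moves --motion '[[[1, -0.03, 0.035, 0, 0, 0, 0], [1, -0.03, 0.035, 0, 0, 0, 0], [1, -0.03, 0.035, 0, 0, 0, 0], [1, -0.03, 0.035, 0, 0, 0, 0], [1, -0.03, 0.035, 0, 0, 0, 0]]]'

```text
t: 9.9
tcp_pos: [0.4561, 0.128, 0.2318]
orientation: [0.962, -0.272, 0.0, -0.001]
force: [1.3, 0.5, -0.3]
gripper_width: 0.999
finger_force: 0.0
```

Emit:
apply_moves --motion '[[[1, -0.01, 0.04, 0, 0, 0, 0], [1, -0.01, 0.04, 0, 0, 0, 0], [1, 0, 0, 0, 0, 0, 0], [1, 0, 0, 0, 0, 0, 0], [1, 0, 0, 0, 0, 0, 0]]]'

```text
t: 10.4
tcp_pos: [0.4371, 0.206, 0.2315]
orientation: [0.962, -0.272, -0.0, -0.0]
force: [0.7, -0.0, -0.1]
gripper_width: 1.0
finger_force: 0.0
```

```bash
python3 -c "
from h import *
st(); orange('side'); im=orange('top')
cv2.imwrite('pics/t6.png',cv2.resize(im[110:260,260:420,::-1],None,fx=4,fy=4,interpolation=cv2.INTER_CUBIC))"
```

```text
t 10.4 C [-114.1  280.7] z 0.2315 phi 53.1 B [-146.9  237.1] A [-81.4 324.2] Bfront -133.0 theta,s [-157.1  250.4] tilt [-0.     0.001 -1.   ] F [ 0.7 -0.  -0.1] jaw 1.0
side 17 x [-20.9  31.3  72.6] y [-90.1 -52.8  94.6] z [ 37.4  50.9 103.1]
top 148 x [18.  32.1 48.6] y [-58.5 -33.   -6.3] z [41.9 50.8 57.7]
```

View pics/t6.png

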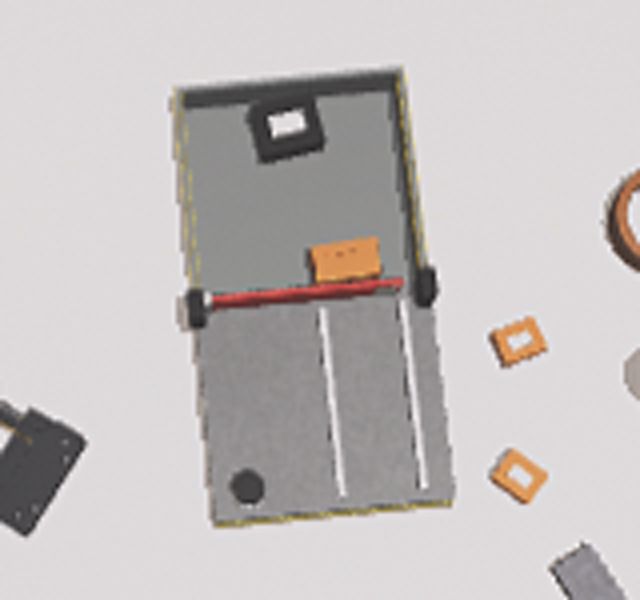

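The carton at (345,260) is inside the bin and the flap (row ~292) is fully shut. The jar at (248,487) hasn't moved, and the gripper is well clear.

```bash
python3 -c "
from bench import r
print(r.job_done())"
```

```text
the job is handed in; nothing more can be done
None
```

The job is done and handed in at about 10.5 s: the orange carton stands on end inside the bin, the flap is fully shut, the jar has not moved, and the gripper is clear.

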